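# Draw a long shelf strut out of a half-closed carton and hold it up

### The arm

A 6-joint arm with a two-finger parallel gripper is mounted at the origin on the work surface. World frame = base frame: x ahead of the robot, y to its left, z up, the work surface at z = 0. Lengths are in m, angles in rad, forces in N, time in s.
With the tool pointing down it reaches from about 0.375 to 0.9 m from the base axis. Payload 3.1 kg.
Tool frame: the origin (TCP) lies midway between the tips of the shut fingers; the grasp point (between the pads) lies ctrl.grip_depth behind it (ctrl.grip_depth is the distance from the TCP to the grasp point, in m); z points along the fingers, y is the direction in which the jaws open and shut (so a half turn about z gives the same grasp; the last joint's range is limited). The gripper opens to 85 mm and grips with 20 to 120 N. Pads are 22 mm wide; open, the fingers measure 114 mm over their backs; the gripper's body (76 mm by 85 mm) begins 54 mm behind the grasp point. The pads swing forward as they close: fully open they stand 13 mm farther back than shut.
Start: joints at [1.133, 0.527, 1.433, -0, 1.181, -0.178], TCP at [0.161, 0.604, 0.196] pointing down, gripper open.
Joint ranges: [-3.08, 3.08], [-0.75, 2.2], [0.22, 2.44], [-1.43, 4.57], [0, 2.65], [-2.85, 2.85]. Speed limits (rad/s): [2.79, 2.79, 3.14, 3.14, 3.14, 3.14].

### API

Orientations are given as a unit quaternion [w, x, y, z].
In Python, from station import ctrl gives the robot as it stands.
- The arm moves only by the tool jog_arm, never from a script. Its argument "rows" is text: rows parted by semicolons, each of 6 numbers parted by spaces: the shift along the tool's x, y, z in cm, then the turn, a rotation vector about the tool's x, y, z in rad. In form: tx ty tz wx wy wz; .... A call has 1 to 20 rows; each row is the pose to reach, as a shift and turn from the pose commanded when the call began, along the tool's axes at that moment; what a row does not reach only later rows make up. A row lasts 1/8 s, in which the tool goes at most 62.5 mm and 10.7 degrees, less where a joint would pass 70% of its speed; a pose out of reach is approached as far as the arm can. A call with a gripper value outside its range is refused whole. "fingers" is the opening, from 0 (shut) to 1 (fully open), set as the call begins (left out, the last holds). The fingers move at their own pace and stop on an object; the grip force is fixed at half the most. Time passes only in rows, so rows that repeat a pose let the fingers close. It gives the time, the measured TCP pose, the force and the opening at its end, in the units of the state.
- ctrl.sense(): the state, without advancing time (a new reading comes with each control period).
- ctrl.camera(name): name is "scene" or "top" or "wrist"; returns (picture, depth): 420x560x3 uint8, red, green, blue; 420x560 float32, m along the optical axis (not along the pixel's ray), 0 where there is no reading.
- ctrl.camera_params(name): a dict with "camera_matrix" (3x3 intrinsics, pixels), "rvec" (rotation vector, rad) and "tvec" (3), from world to camera coordinates, as OpenCV has them. Camera axes: x right, y down, z forward; pixel columns grow to the right and rows downward; lengths in m; the calibration is good to about 2 mm. A picture is of the moment at which its call begins: read the wrist's pose just before it. camera_params takes no time and is no camera call; for the wrist camera it gives the pose at the moment of the call.
- ctrl.hand_in(): hands the job in, once; it reports no verdict.
The state is a dict: "time_s": time; "joint_pos": joint angles; "joint_vel": joint speeds; "joint_efforts": joint torques, N m; "eef_pos": TCP position; "ee_rot": TCP orientation; "ft_force": force on the tool from outside, world axes, zero at the start; "wrist_torque": the same for the moment, N m; "grip_width": finger opening in m.
Only numpy, scipy, OpenCV 4.12 (cv2) and the standard library are available. Lean on these libraries where they do the work, as an engineer would, in place of code of your own. Each camera call takes 0.05 s, during which the arm holds its last target.

### The job

A spare shelf strut lies inside the open carton, with both its ends under the two taped-down end flaps, and it is longer than the opening between them. Slide it lengthways until you feel its end stop against an end wall of the carton, so that its other end comes out from under its flap, then tilt it and draw it out slantwise, free end first, without forcing the flaps and without disturbing the spray can, tape roll and parts tray standing around. Finish still gripping the strut, held still in the air with the whole of it at least 5 cm above the carton.

Things in the scene. Friction and masses are not known exactly. Their poses are not given: they have to be found in the camera images.
- carton: Cardboard carton, stands firmly, does not slide. Origin: centre of its underside on the work surface; long direction = own y, z up. Inside 200 mm (x) by 420 mm (y), 110 mm deep, board 5 mm: floor 5 mm above the origin, end walls' inner faces at y = +-210 mm, side walls' at x = +-100 mm. Long side flaps hang down outside, out to 130 mm from the centre line. Only the strut is inside.
- opening (a point): Centre of the rectangular opening between the end flaps, 220 mm along y (-110 to +110) by 200 mm along x; level with the flaps' upper faces, the highest part of the carton, 120 mm above the carton's origin; axes as the carton's.
- flap_left: End flap over the carton's +y end, folded in level and taped down, cannot move: covers y = +110 to +215 mm, underside 115 mm and upper face 120 mm above the work surface. Its origin is on the carton's vertical centre axis, 115 mm up; axes as the carton's.
- flap_right: End flap over the carton's -y end: covers y = -215 to -110 mm, same heights; origin and axes the same as flap_left's.
- strut_center (a point): Centre (half-way up and along) of the strut: straight grey painted square steel tube, 25 x 25 mm, 305 mm long, bolt holes every 60 mm (one in the middle), black plugs in the ends, 0.25 to 0.45 kg. Long direction = own y, z up as it lies. It starts flat on the carton's floor, roughly in the middle and along the carton; its centre is 17.5 mm above the work surface.
- strut_end_a (a point): Middle of the strut's end face at its +y end, 152.5 mm from its centre.
- strut_end_b (a point): Middle of the strut's end face at its -y end, 152.5 mm from its centre.
- spray_can_mid (a point): Bystander: yellow spray can, 58 mm across, 185 mm tall, upright on the work surface beyond the carton. Point on its axis, 90 mm up.
- tape_roll_mid (a point): Bystander: roll of brown parcel tape lying flat beside the carton's +y end, 104 mm across, 48 mm high. Its centre.
- parts_tray_mid (a point): Bystander: small open cardboard tray of parts beside the carton's -y end, 100 x 150 mm, 55 mm high. Its centre.

How it is judged:
On the way, in this order (a step that is already met when the one before it is completed fails the run):
1. slid along inside the carton until one end is at an end wall (within 10 mm) (height (world z) of each of strut_end_a, strut_end_b below 0.1 m and (y of any of strut_end_a, strut_end_b in the frame of carton above 0.2 m or y of any of strut_end_a, strut_end_b in the frame of carton below -0.2 m)), for 0.1 s.
2. slantwise in the opening: one end above the flaps, the other still below (((height (world z) of strut_end_a above 0.135 m and height (world z) of strut_end_b below 0.11 m) or (height (world z) of strut_end_b above 0.135 m and height (world z) of strut_end_a below 0.11 m))), for 0.1 s.
At the end, for the whole second after the job is handed in: The strut is out of the carton, gripped in the fingers and touching the carton nowhere, still (under 3 cm/s), with both ends at least 35 mm above the upper faces of the flaps (height (world z) of each of strut_end_a, strut_end_b above 0.155 m and contact force between the fingers and strut above 2 N and contact force between strut and carton below 0.1 N and linear speed of strut below 0.03 m/s); the arm keeps its last pose, push and grip.
It fails at once if a flap is forced (more than 25 N on it) (contact force between any of flap_left, flap_right and anything else above 25 N).
It fails at once if the spray can, tape roll or parts tray is shifted by more than 30 mm (distance of any of spray_can_mid, tape_roll_mid, parts_tray_mid from where it was at the start of the episode above 0.03 m).
It also fails if it takes over 48 s, if anything falls off the work surface, if the arm or the gripper's body presses on something with over 40 N, if the wrist force passes 120 N, or if a joint passes its speed limit or range.

## Working session

There is one attempt and no reset: what is moved stays moved. The work goes in short steps, Python scripts to look and compute and a tool call to move; the robot and the scene stay as the last step left them, time stands still between calls to the robot, and variables do not carry over. Pictures are saved under pics/ and viewed, and the job is handed in when it is done.

Besides the shell and the picture viewer there is one more tool, called after ">>>" as name(argument=value, ...), one argument or row to a line, values as JSON. jog_arm: Moves the arm, as the interface text tells. Its arguments: {"type":"object","properties":{"rows":{"type":"string"},"fingers":{"type":"number"}},"required":["rows"]}

```bash
ls; mkdir -p pics; cat > h.py <<'E'
import numpy as np, cv2
from station import ctrl
def P(n):
    p=ctrl.camera_params(n);R=cv2.Rodrigues(np.array(p["rvec"],float))[0];return np.array(p["camera_matrix"],float),R,np.array(p["tvec"],float).reshape(3)
def cloud(n,d):
    K,R,t=P(n);v,u=np.mgrid[:d.shape[0],:d.shape[1]]
    c=np.stack([(u-K[0,2])/K[0,0]*d,(v-K[1,2])/K[1,1]*d,d],-1)
    return (c-t)@R
def onplane(n,uv,z):
    K,R,t=P(n);o=-R.T@t;uv=np.atleast_2d(uv).astype(float)
    r=np.c_[(uv-K[:2,2])/[K[0,0],K[1,1]],np.ones(len(uv))]@R
    return o+r*((z-o[2])/r[:,2])[:,None]
E
python3 - <<'E'
from h import *
for n in("scene","top","wrist"):
    im,d=ctrl.camera(n);cv2.imwrite(f"pics/{n}0.png",im[:,:,::-1]);np.savez(f"{n}0.npz",im=im,d=d)
    K,R,t=P(n);print(n,-R.T@t,K[0,0])
print(ctrl.sense(),ctrl.grip_depth)
E
```

```text
pics
scene [1.2009494  0.82545542 0.8087785 ] 410.8326765454269
top [0.38246341 0.00292149 1.31001917] 522.2709685146767
wrist [0.08119415 0.62482034 0.37253645] 343.66816299161576
{'time_s': 0.15, 'joint_pos': array([ 1.13253816e+00,  5.28249712e-01,  1.43359142e+00, -3.14518558e-05,
        1.18141684e+00, -1.78493590e-01]), 'joint_vel': array([-0.00082601, -0.00329505, -0.00098827,  0.0003321 , -0.00042613,
       -0.00032434]), 'joint_efforts': array([ 4.31643921e-04, -4.42744517e+01, -1.78274846e+01, -2.45275769e-04,
        5.62705842e-03,  1.70181539e-05]), 'eef_pos': array([0.16025071, 0.60348378, 0.19566554]), 'ee_rot': array([-2.38863963e-04,  1.29511446e-01,  9.91577577e-01, -7.97795069e-04]), 'ft_force': array([-0.40281019,  0.41875579, -0.47595002]), 'wrist_torque': array([ 0.01874861,  0.02856449, -0.03761098]), 'grip_width': 0.08561815906672914} 0.0187
```

View pics/top0.png

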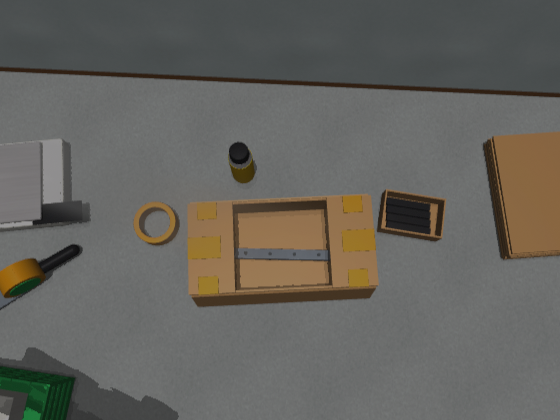

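View pics/scene0.png

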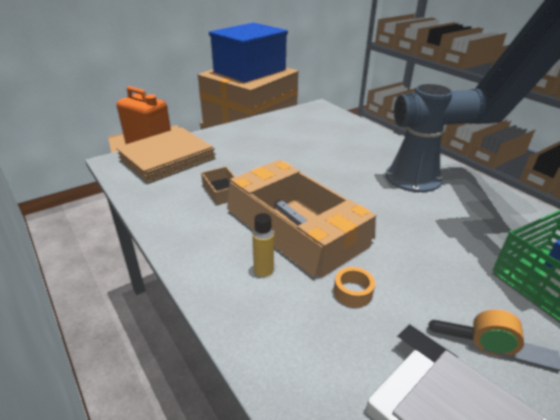

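```bash
python3 - <<'E'
from h import *
z=np.load("top0.npz");im,d=z["im"],z["d"]
X=cloud("top",d)
K,R,t=P("top");print(R)
hsv=cv2.cvtColor(im,cv2.COLOR_RGB2HSV)
# flaps
box=np.zeros(d.shape,bool);box[180:315,175:390]=1
m=(np.abs(X[...,2]-.12)<.006)&box
n,l,s,c=cv2.connectedComponentsWithStats(m.astype(np.uint8))
for i in range(1,n):
    if s[i,4]>400:
        vu=np.argwhere(l==i);pts=X[l==i];print("flap",s[i],pts[:,2].mean())
        p=onplane("top",vu[:,::-1],.12)[:,:2].astype(np.float32)
        r=cv2.minAreaRect(p);print(r, cv2.boxPoints(r))
p=onplane("top",np.argwhere(m)[:,::-1],.12)[:,:2].astype(np.float32)
r=cv2.minAreaRect(p);print("all",r);
# strut
m=(hsv[...,1]<110)&(X[...,2]<.06)&(X[...,2]>.01)&box
m[:200]=0
m=cv2.morphologyEx(m.astype(np.uint8),cv2.MORPH_OPEN,np.ones((3,3)))
n,l,s,c=cv2.connectedComponentsWithStats(m)
for i in range(1,n):
    if s[i,4]>150:
        q=X[l==i];print("strut",s[i],np.median(q[:,2]),q[:,2].max())
        p=onplane("top",np.argwhere(l==i)[:,::-1],.03)[:,:2].astype(np.float32)
        r=cv2.minAreaRect(p);print(r,cv2.boxPoints(r))
# holes
big=cv2.resize(im[190:315,180:385],None,fx=3.8,fy=3.8,interpolation=cv2.INTER_CUBIC);cv2.imwrite("pics/topcrop.png",big[:,:,::-1])
# bystanders
for nm,b in(("can",(130,190,220,262)),("tape",(195,250,128,182)),("tray",(185,245,375,450))):
    q=X[b[0]:b[1],b[2]:b[3]].reshape(-1,3);q=q[q[:,2]>.02];print(nm,q.min(0),q.max(0),np.median(q,0))
E
```

```text
[[ 0.04800486 -0.99883712  0.0044649 ]
 [-0.97759024 -0.04790007 -0.20499488]
 [ 0.20497037  0.00547591 -0.97875286]]
flap [ 324  194   55   96 4153] 0.11951421618876792
((0.5661826133728027, -0.1573147028684616), (0.21876391768455505, 0.11190589517354965), 5.0893378257751465) [[ 0.45226836 -0.11128551]
 [ 0.4621954  -0.22275022]
 [ 0.68009686 -0.2033439 ]
 [ 0.67016983 -0.09187919]]
flap [ 187  200   59   96 4205] 0.11977993818665741
((0.5360862612724304, 0.14924564957618713), (0.21784929931163788, 0.1351323127746582), 4.909311294555664) [[0.42177898 0.2072423 ]
 [0.43334347 0.07260572]
 [0.65039355 0.091249  ]
 [0.63882905 0.22588557]]
all ((0.5502203702926636, 0.0012145638465881348), (0.21954932808876038, 0.43044570088386536), 5.609435081481934)
strut [233 206  69   7 263] 0.03556731578432837 0.05960103903105101
((0.649625837802887, 0.041216347366571426), (0.010112944059073925, 0.17056117951869965), 5.468324184417725) [[ 0.63646555  0.12562697]
 [ 0.65271926 -0.04415799]
 [ 0.6627861  -0.04319427]
 [ 0.6465324   0.12659068]]
strut [ 234  248   96   12 1035] 0.029257402987462693 0.03688493047250043
((0.5387214422225952, -0.0001471787691116333), (0.026780543848872185, 0.2342190146446228), 1.5327367782592773) [[ 0.5222035   0.11656226]
 [ 0.52846843 -0.11757295]
 [ 0.5552394  -0.11685662]
 [ 0.54897445  0.11727859]]
can [0.38246341 0.00292149 0.02021815] [0.7720626  0.13661213 1.31001917] [0.73335011 0.10466101 0.14401534]
tape [0.38246341 0.00292149 0.02000973] [0.65346519 0.36733735 1.31001917] [0.59947569 0.31443854 0.04662723]
tray [ 0.38246341 -0.39803505  0.0200234 ] [0.7105211  0.00292149 1.31001917] [ 0.66432707 -0.31646252  0.02854589]
```

View pics/wrist0.png

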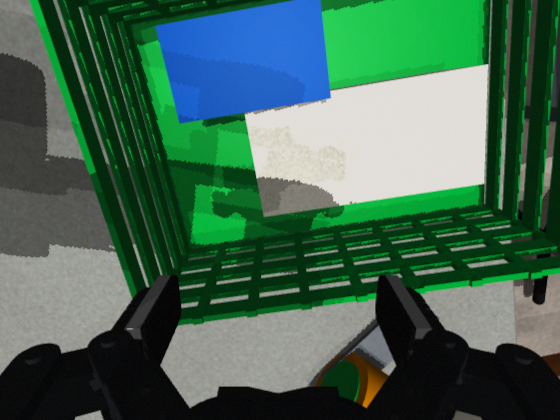

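View pics/topcrop.png

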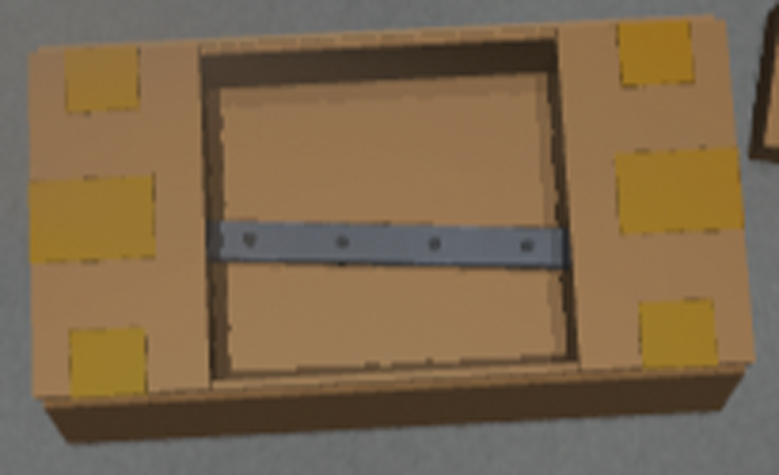

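>>> jog_arm(
  rows="0 0 -6 0 0 0;0 0 -12 0 0 0.1;-4 -4 -12 0 0 0.2;-8 -8 -12 0 0 0.3;-12 -12 -12 0 0 0.4;-16 -16 -12 0 0 0.5;-20 -20 -12 0 0 0.6;-24 -24 -12 0 0 0.7;-28 -28 -12 0 0 0.8;-32 -32 -12 0 0 0.9;-36 -36 -12 0 0 1.0;-40 -40 -12 0 0 1.1;-44 -44 -12 0 0 1.2;-48 -48 -12 0 0 1.285;-51.7 -50.4 -12 0 0 1.285;-51.7 -50.4 -12 0 0 1.285;-51.7 -50.4 -12 0 0 1.285;-51.7 -50.4 -12 0 0 1.285",
  fingers=1,
)

```text
time_s: 2.4
eef_pos: [0.5297, -0.0147, 0.3164]
ee_rot: [-0.0, 0.697, 0.717, -0.0]
ft_force: [-0.7, 0.4, 0.0]
grip_width: 0.0857
```

```bash
python3 - <<'E'
from h import *
s=ctrl.sense();print(s["eef_pos"],s["ee_rot"],s["joint_pos"],s["time_s"])
K,R,t=P("wrist");print(-R.T@t,R[2])
im,d=ctrl.camera("wrist");cv2.imwrite("pics/wrist1.png",im[:,:,::-1]);np.savez("wrist1.npz",im=im,d=d,R=R,t=t,K=K)
E
```

```text
[ 0.52968162 -0.01469443  0.31638211] [-4.51808392e-04  6.97340603e-01  7.16739742e-01 -1.47115261e-04] [-2.38908780e-01  2.73220200e-01  1.50524052e+00  2.09988128e-04
  1.36405977e+00 -2.66387369e-01] 2.4
[0.52850017 0.06787684 0.49327733] [ 0.00825841 -0.32147113 -0.94688337]
```

View pics/wrist1.png

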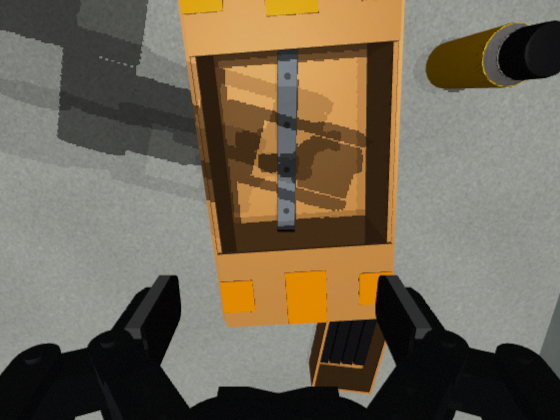

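```bash
python3 - <<'E'
from h import *
h=onplane("wrist",[(287,75),(287,125),(287,169),(286,211),(286,227)],.03);print(h)
z=np.load("wrist1.npz");im,d=z["im"],z["d"]
hsv=cv2.cvtColor(im,cv2.COLOR_RGB2HSV)
big=cv2.resize(im[30:260,180:410],None,fx=2.6,fy=2.6);cv2.imwrite("pics/w1c.png",big[:,:,::-1])
# flap inner corners z=.12 (wrist)
print(onplane("wrist",[(191,57),(398,42),(219,254),(393,242)],.12))
# top holes
tp=[(180+249/3.8,190+241/3.8),(180+342/3.8,190+242/3.8),(180+434/3.8,190+243/3.8),(180+527/3.8,190+245/3.8)]
print(onplane("top",tp,.03))
# carton outer edge top corners at .12 in top crop
print(onplane("top",[(180+x/3.8,190+y/3.8) for x,y in((28,50),(34,398),(726,18),(752,362),(202,48),(210,380),(557,40),(579,370))],.12))
E
```

```text
[[ 0.53964713  0.08744568  0.03      ]
 [ 0.54185551  0.0260486   0.03      ]
 [ 0.54397282 -0.03281673  0.03      ]
 [ 0.54473829 -0.09383827  0.03      ]
 [ 0.54559972 -0.11842834  0.03      ]]
[[ 0.44106127  0.09780611  0.12      ]
 [ 0.64578591  0.11698756  0.12      ]
 [ 0.46298262 -0.11936492  0.12      ]
 [ 0.6699835  -0.09793321  0.12      ]]
[[ 0.53470491  0.08803135  0.03      ]
 [ 0.53697811  0.02788147  0.03      ]
 [ 0.53922035 -0.03163452  0.03      ]
 [ 0.54084517 -0.09183097  0.03      ]]
[[ 0.63483931  0.22465544  0.12      ]
 [ 0.42472992  0.20338063  0.12      ]
 [ 0.6760564  -0.20319543  0.12      ]
 [ 0.4663967  -0.22119402  0.12      ]
 [ 0.64132225  0.1181504   0.12      ]
 [ 0.4402722   0.10007215  0.12      ]
 [ 0.65704289 -0.09947648  0.12      ]
 [ 0.45671361 -0.11847278  0.12      ]]
```

View pics/w1c.png

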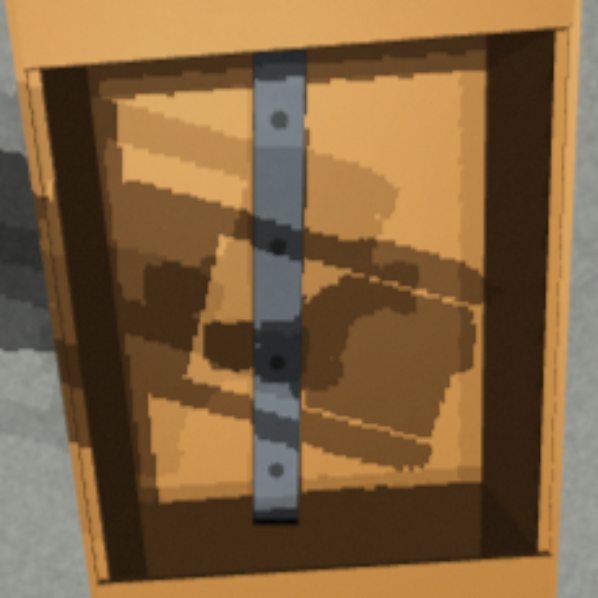

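>>> jog_arm(
  rows="-0.4 0.5 4 0 0 0;-0.9 1.1 8 0 0 0;-0.9 1.1 12 0 0 0;-0.9 1.1 16 0 0 0;-0.9 1.1 20 0 0 0;-0.9 1.1 23 0 0 0;-0.9 1.1 26 0 0 0;-0.9 1.1 28 0 0 0;-0.9 1.1 28 0 0 0;-0.9 1.1 28 0 0 0",
)

```text
time_s: 3.7
eef_pos: [0.5425, -0.0242, 0.0373]
ee_rot: [0.001, 0.698, 0.717, 0.0]
ft_force: [0.2, 0.5, 0.5]
grip_width: 0.0855
```

```bash
python3 - <<'E'
from h import *
im,d=ctrl.camera("wrist");cv2.imwrite("pics/wrist2.png",im[:,:,::-1])
im,d=ctrl.camera("top");cv2.imwrite("pics/top2.png",im[:,:,::-1])
E
```

```text
(no output)
```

View pics/wrist2.png

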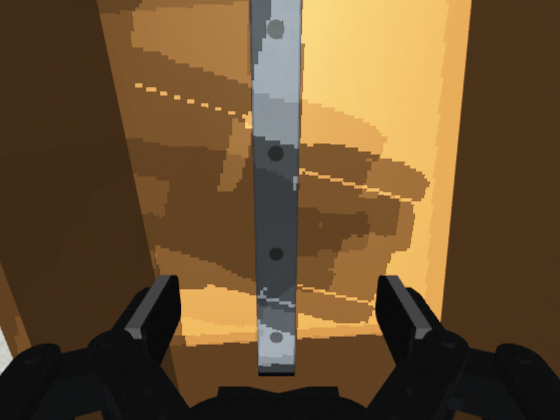

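View pics/top2.png

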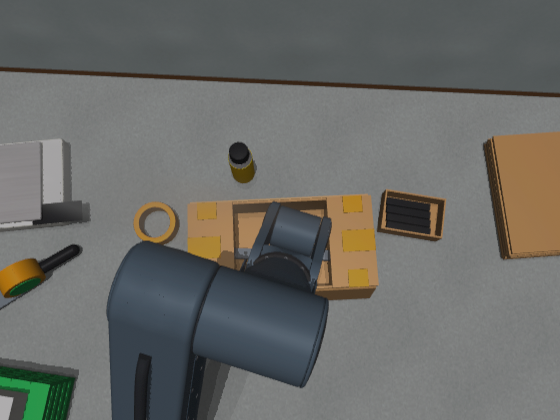

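>>> jog_arm(
  rows="0 0 1.5 0 0 0;0 0 2.7 0 0 0;0 0 2.7 0 0 0;0 0 2.7 0 0 0",
)

```text
time_s: 4.3
eef_pos: [0.5418, -0.0246, 0.0091]
ee_rot: [-0.0, 0.698, 0.716, -0.0]
ft_force: [0.9, 0.6, -0.9]
grip_width: 0.0852
```

>>> jog_arm(
  rows="0 0 0 0 0 0;0 0 0 0 0 0;0 0 0 0 0 0;0 0 0 0 0 0;0 0 0 0 0 0;0 0 0 0 0 0;0 0 0 0 0 0;0 0 0 0 0 0",
  fingers=0,
)

```text
time_s: 5.3
eef_pos: [0.5419, -0.0246, 0.0094]
ee_rot: [0.0, 0.698, 0.716, -0.0]
ft_force: [0.4, 0.1, 0.4]
grip_width: 0.0
```

```bash
python3 - <<'E'
from h import *
print(ctrl.sense())
im,d=ctrl.camera("wrist");cv2.imwrite("pics/wrist3.png",im[:,:,::-1])
E
```

```text
{'time_s': 5.3, 'joint_pos': array([-2.51424940e-01,  7.07858795e-01,  1.77726626e+00, -2.84215007e-05,
        6.56463232e-01, -2.77423386e-01]), 'joint_vel': array([-0.00103896, -0.00223523, -0.00126145, -0.00018839, -0.00027677,
        0.00247407]), 'joint_efforts': array([-7.04916147e-05, -4.23994875e+01, -8.31108123e+00, -1.30368389e-04,
        7.85592511e-04, -1.76404939e-05]), 'eef_pos': array([ 0.541921  , -0.02460069,  0.00941229]), 'ee_rot': array([ 6.21016694e-06,  6.97847396e-01,  7.16246474e-01, -6.43599125e-06]), 'ft_force': array([0.4067358 , 0.09253734, 0.4000495 ]), 'wrist_torque': array([ 0.00652579, -0.03473117, -0.04795318]), 'grip_width': 4.854129834011078e-05}
```

View pics/wrist3.png

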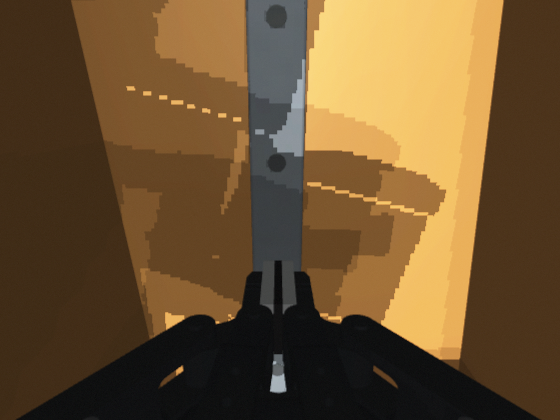

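```bash
python3 - <<'E'
from h import *
im,d=ctrl.camera("wrist");X=cloud("wrist",d)
for v in(100,160,220,255,262,266,270,275,280,290,300): print(v,d[v,268].round(4),X[v,268].round(4),d[v,288].round(4),X[v,288].round(4))
im,d=ctrl.camera("scene");big=cv2.resize(im[100:290,200:400],None,fx=3,fy=3,interpolation=cv2.INTER_CUBIC);cv2.imwrite("pics/s3.png",big[:,:,::-1])
E
```

```text
100 0.1495 [0.5366 0.0543 0.0296] 0.1496 [0.5453 0.0545 0.0295]
160 0.1574 [0.537  0.028  0.0302] 0.1588 [0.5462 0.028  0.0288]
220 0.1668 [ 0.5375 -0.0013  0.0302] 0.1679 [ 0.5473 -0.0014  0.0292]
255 0.1743 [ 0.5378 -0.0208  0.029 ] 0.1734 [ 0.5479 -0.0201  0.0297]
262 0.1521 [ 0.5383 -0.0137  0.05  ] 0.1528 [ 0.5471 -0.0138  0.0494]
266 0.1491 [ 0.5384 -0.0139  0.0532] 0.1488 [ 0.547  -0.0135  0.0535]
270 0.1447 [ 0.5385 -0.0134  0.0577] 0.1454 [ 0.5469 -0.0135  0.057 ]
275 0.1419 [ 0.5386 -0.0139  0.0608] 0.1415 [ 0.5468 -0.0135  0.0612]
280 0.1377 [ 0.5387 -0.0137  0.0652] 0.1378 [ 0.5467 -0.0136  0.0651]
290 0.1323 [ 0.5388 -0.0145  0.0712] 0.1299 [ 0.5464 -0.013   0.0733]
300 0.1252 [ 0.539  -0.0141  0.0786] 0.1247 [ 0.5463 -0.0136  0.0789]
```

View pics/s3.png

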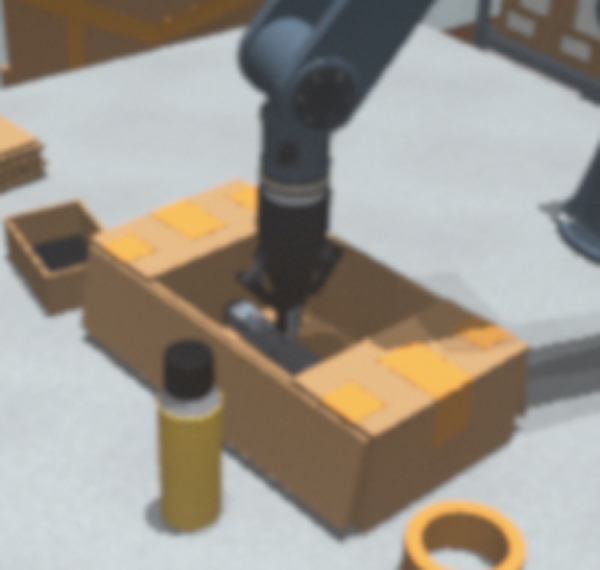

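```bash
python3 - <<'E'
from h import *
im,d=ctrl.camera("wrist");X=cloud("wrist",d)
for u in (265,268,288):
  print(u,[(v,*X[v,u,1:].round(4)) for v in range(254,264)])
E
```

```text
265 [(254, np.float64(-0.0207), np.float64(0.028)), (255, np.float64(-0.0203), np.float64(0.0299)), (256, np.float64(-0.0208), np.float64(0.0301)), (257, np.float64(-0.0219), np.float64(0.0291)), (258, np.float64(-0.0227), np.float64(0.0286)), (259, np.float64(-0.023), np.float64(0.0291)), (260, np.float64(-0.0141), np.float64(0.0473)), (261, np.float64(-0.0141), np.float64(0.0482)), (262, np.float64(-0.0137), np.float64(0.05)), (263, np.float64(-0.0137), np.float64(0.0509))]
268 [(254, np.float64(-0.0196), np.float64(0.0301)), (255, np.float64(-0.0204), np.float64(0.0296)), (256, np.float64(-0.0216), np.float64(0.0285)), (257, np.float64(-0.0218), np.float64(0.0292)), (258, np.float64(-0.0224), np.float64(0.0291)), (259, np.float64(-0.0232), np.float64(0.0286)), (260, np.float64(-0.0141), np.float64(0.0471)), (261, np.float64(-0.014), np.float64(0.0484)), (262, np.float64(-0.0132), np.float64(0.0508)), (263, np.float64(-0.0135), np.float64(0.0512))]
288 [(254, np.float64(-0.0191), np.float64(0.0306)), (255, np.float64(-0.0205), np.float64(0.029)), (256, np.float64(-0.0209), np.float64(0.0293)), (257, np.float64(-0.0213), np.float64(0.0296)), (258, np.float64(-0.022), np.float64(0.0294)), (259, np.float64(-0.0225), np.float64(0.0295)), (260, np.float64(-0.0139), np.float64(0.0472)), (261, np.float64(-0.0132), np.float64(0.0495)), (262, np.float64(-0.0135), np.float64(0.0499)), (263, np.float64(-0.0133), np.float64(0.0512))]
```

>>> jog_arm(
  rows="0 0 0 0 0 0;0 0 0 0 0 0;0 0 0 0 0 0;0 0 0 0 0 0;0 0 0 0 0 0;0 0 0 0 0 0;0 0 1 0 0 0;0 0 2 0 0 0;0 0 2 0 0 0",
  fingers=1,
)

```text
time_s: 6.62
eef_pos: [0.5409, -0.0244, -0.0119]
ee_rot: [-0.001, 0.698, 0.716, -0.001]
ft_force: [0.6, 0.4, -0.4]
grip_width: 0.0854
```

```bash
python3 - <<'E'
from h import *
print(ctrl.sense()["eef_pos"])
im,d=ctrl.camera("wrist");cv2.imwrite("pics/wrist4.png",im[:,:,::-1]);X=cloud("wrist",d)
m=(X[...,2]<.1)&(im.max(2)<60)&(X[...,1]<-.0)
for u in (168,174,178,378,382,390):
  print(u,[(v,*X[v,u].round(4)) for v in range(265,290,3)])
E
```

```text
[ 0.54087592 -0.02435724 -0.01187338]
168 [(265, np.float64(0.4848), np.float64(-0.0296), np.float64(0.0045)), (268, np.float64(0.4849), np.float64(-0.0311), np.float64(0.0051)), (271, np.float64(0.4847), np.float64(-0.033), np.float64(0.0049)), (274, np.float64(0.4847), np.float64(-0.0346), np.float64(0.0052)), (277, np.float64(0.4974), np.float64(-0.0145), np.float64(0.0423)), (280, np.float64(0.4983), np.float64(-0.0142), np.float64(0.0451)), (283, np.float64(0.4988), np.float64(-0.0146), np.float64(0.0467)), (286, np.float64(0.4993), np.float64(-0.0149), np.float64(0.0484)), (289, np.float64(0.4992), np.float64(-0.0162), np.float64(0.0485))]
174 [(265, np.float64(0.488), np.float64(-0.0295), np.float64(0.0047)), (268, np.float64(0.488), np.float64(-0.0311), np.float64(0.0048)), (271, np.float64(0.4876), np.float64(-0.0333), np.float64(0.0042)), (274, np.float64(0.4876), np.float64(-0.0349), np.float64(0.0045)), (277, np.float64(0.4992), np.float64(-0.0156), np.float64(0.0403)), (280, np.float64(0.4994), np.float64(-0.0166), np.float64(0.0411)), (283, np.float64(0.4998), np.float6
[... 1922 characters left out ...]
 np.float64(0.0431)), (289, np.float64(0.5848), np.float64(-0.0173), np.float64(0.043))]
390 [(265, np.float64(0.6011), np.float64(-0.0264), np.float64(0.0047)), (268, np.float64(0.6012), np.float64(-0.0281), np.float64(0.005)), (271, np.float64(0.6016), np.float64(-0.03), np.float64(0.0047)), (274, np.float64(0.6016), np.float64(-0.0315), np.float64(0.0052)), (277, np.float64(0.588), np.float64(-0.0127), np.float64(0.0413)), (280, np.float64(0.5871), np.float64(-0.0124), np.float64(0.0442)), (283, np.float64(0.5867), np.float64(-0.0129), np.float64(0.0456)), (286, np.float64(0.5855), np.float64(-0.0122), np.float64(0.049)), (289, np.float64(0.5849), np.float64(-0.0122), np.float64(0.0512))]
```

View pics/wrist4.png

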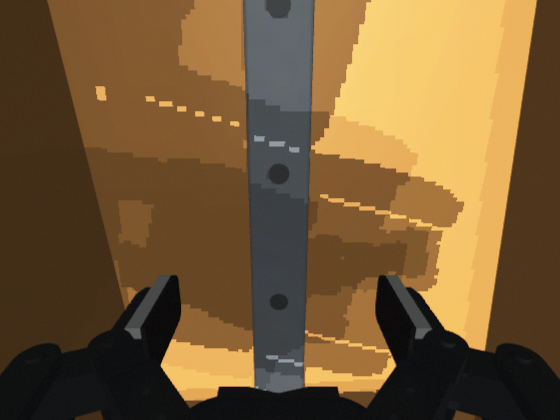

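>>> jog_arm(
  rows="0 0.1 0.8 0 0 0;0 0.1 1.4 0 0 0;0 0.1 1.7 0 0 0;0 0.1 1.7 0 0 0",
)

```text
time_s: 7.18
eef_pos: [0.5427, -0.0245, -0.0279]
ee_rot: [-0.0, 0.698, 0.716, -0.0]
ft_force: [-0.6, -1.0, 0.3]
grip_width: 0.0852
```

>>> jog_arm(
  rows="0 0 0 0 0 0;0 0 0 0 0 0;0 0 0 0 0 0;0 0 0 0 0 0;0 0 0 0 0 0;0 0 0 0 0 0;0 0 0 0 0 0",
  fingers=0,
)

```text
time_s: 8.05
eef_pos: [0.5427, -0.0246, -0.0272]
ee_rot: [-0.0, 0.698, 0.716, -0.0]
ft_force: [-1.5, -0.9, 5.5]
grip_width: 0.024
```

```bash
python3 - <<'E'
from h import *
im,d=ctrl.camera("wrist");cv2.imwrite("pics/wrist5.png",im[:,:,::-1])
s=ctrl.sense();print(s["ft_force"],s["wrist_torque"],s["joint_pos"])
E
```

```text
[-1.16911537 -0.5300202   4.93547009] [-0.04151344  0.36526388  0.07889013] [-2.50929160e-01  7.75216908e-01  1.78337794e+00 -3.00501179e-04
  5.83217951e-01 -2.77015194e-01]
```

View pics/wrist5.png

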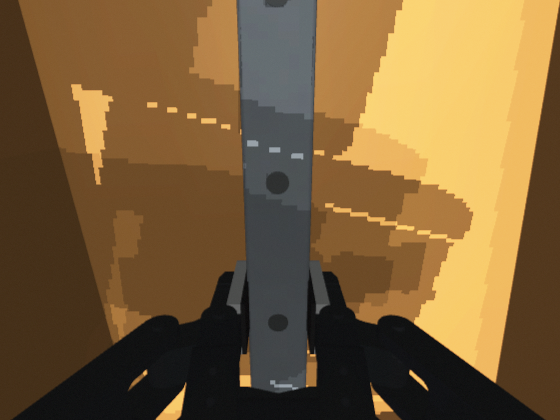

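>>> jog_arm(
  rows="0 0 -0.2 0 0 0;0.4 0 -0.2 0 0 0;0.8 0 -0.2 0 0 0;1.2 0 -0.2 0 0 0;1.6 0 -0.2 0 0 0;2.0 0 -0.2 0 0 0;2.2 0 -0.2 0 0 0;2.3 0 -0.2 0 0 0;2.3 0 -0.2 0 0 0",
)

```text
time_s: 9.22
eef_pos: [0.5423, -0.0016, -0.0256]
ee_rot: [0.0, 0.698, 0.716, -0.0]
ft_force: [0.1, -0.4, -3.5]
grip_width: 0.0239
```

>>> jog_arm(
  rows="0.15 0 0 0 0 0;0.3 0 0 0 0 0;0.3 0 0 0 0 0",
)

```text
time_s: 9.6
eef_pos: [0.5422, 0.0016, -0.0256]
ee_rot: [-0.0, 0.698, 0.716, -0.0]
ft_force: [0.6, 0.1, -3.6]
grip_width: 0.0236
```

>>> jog_arm(
  rows="0.1 0 0 0 0 0;0.2 0 0 0 0 0;0.2 0 0 0 0 0",
)

```text
time_s: 9.98
eef_pos: [0.5422, 0.0035, -0.0256]
ee_rot: [-0.0, 0.698, 0.716, -0.0]
ft_force: [0.6, -0.0, -2.3]
grip_width: 0.0239
```

Moved 28 mm, no contact yet; continue in small steps.

>>> jog_arm(
  rows="0.1 0 0 0 0 0;0.2 0 0 0 0 0;0.2 0 0 0 0 0",
)

```text
time_s: 10.35
eef_pos: [0.5428, 0.0043, -0.0254]
ee_rot: [0.001, 0.697, 0.717, -0.0]
ft_force: [-0.8, -4.8, -2.5]
grip_width: 0.024
```

>>> jog_arm(
  rows="0.1 0 0 0 0 0;0.2 0 0 0 0 0;0.2 0 0 0 0 0",
)

```text
time_s: 10.72
eef_pos: [0.5436, 0.0044, -0.0252]
ee_rot: [0.002, 0.697, 0.717, -0.001]
ft_force: [0.2, -11.6, -3.1]
grip_width: 0.0238
```

```bash
python3 - <<'E'
from h import *
im,d=ctrl.camera("scene");a=cv2.resize(im[120:260,210:390],None,fx=4,fy=4,interpolation=cv2.INTER_CUBIC);cv2.imwrite("pics/s6.png",a[:,:,::-1])
im,d=ctrl.camera("top");a=cv2.resize(im[180:320,180:390],None,fx=3.7,fy=3.7,interpolation=cv2.INTER_CUBIC);cv2.imwrite("pics/t6.png",a[:,:,::-1])
E
```

```text
(no output)
```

View pics/s6.png

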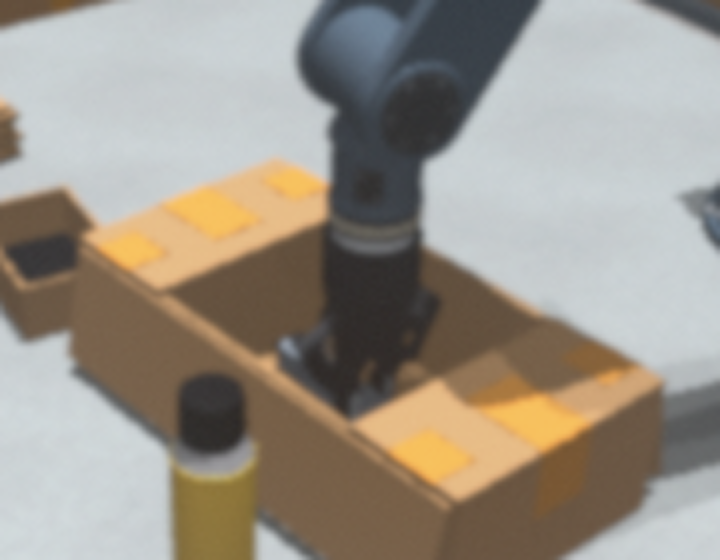

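View pics/t6.png

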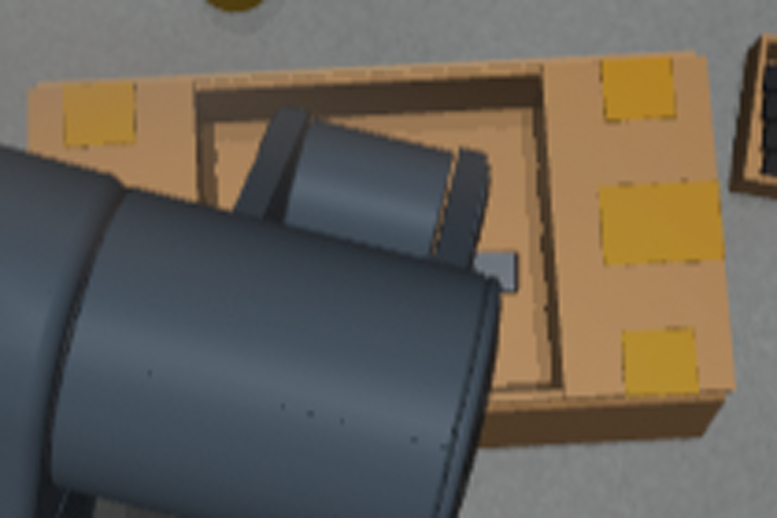

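>>> jog_arm(
  rows="-0.5 0 0 0 0 0;-0.9 0 -0.8 0 -0.033 0;-1.25 0 -1.6 0 -0.065 0;-1.35 0 -2.3 0 -0.098 0;-1.45 0 -2.9 0 -0.131 0;-1.45 0 -2.9 0 -0.131 0;-1.45 0 -2.9 0 -0.131 0",
)

```text
time_s: 11.7
eef_pos: [0.5421, -0.0068, 0.0032]
ee_rot: [0.046, 0.696, 0.715, -0.046]
ft_force: [-0.6, 0.3, -2.8]
grip_width: 0.0239
```

```bash
python3 - <<'E'
from h import *
s=ctrl.sense();print(s["ft_force"],s["wrist_torque"],s["joint_pos"],s["joint_vel"])
im,d=ctrl.camera("wrist");cv2.imwrite("pics/wrist7.png",im[:,:,::-1])
X=cloud("wrist",d)
for v in (20,80,140,200,240): print(X[v,276].round(4))
im,d=ctrl.camera("top");X=cloud("top",d);a=cv2.resize(im[180:320,180:390],None,fx=3.7,fy=3.7,interpolation=cv2.INTER_CUBIC);cv2.imwrite("pics/t7.png",a[:,:,::-1])
E
```

```text
[-0.61437688  0.329512   -2.82885488] [-0.06341225  0.05292075  0.00679683] [-0.13927704  0.72411125  1.7800433  -0.21989965  0.62806155  0.01239713] [-0.00707654  0.00471659 -0.00096536 -0.0046867   0.00078363  0.00242817]
[0.5398 0.1031 0.045 ]
[0.5402 0.0857 0.0478]
[0.5407 0.0663 0.0502]
[0.5412 0.0449 0.0534]
[0.5416 0.0286 0.0548]
```

View pics/wrist7.png

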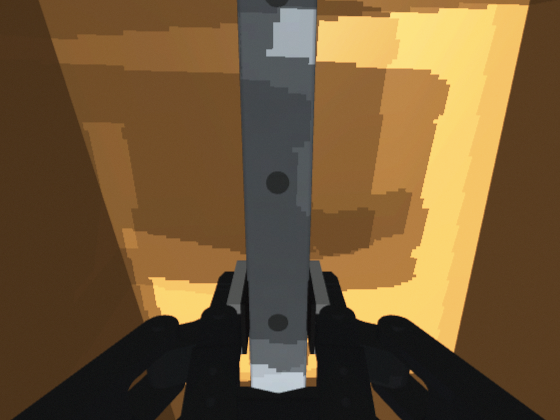

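View pics/t7.png

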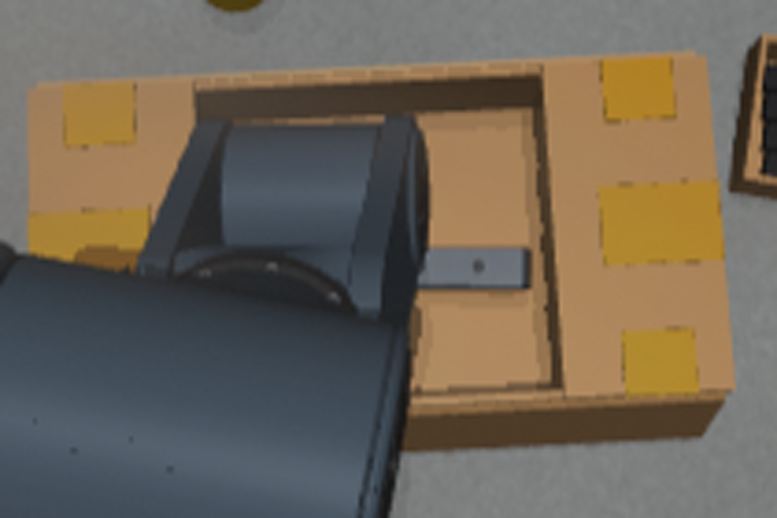

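>>> jog_arm(
  rows="-0.15 0 -0.7 0 -0.033 0;-0.3 0 -1.35 0 -0.065 0;-0.45 0 -2.0 0 -0.098 0;-0.57 0 -2.7 0 -0.131 0;-0.65 0 -3.35 0 -0.164 0;-0.7 0 -4.0 0 -0.196 0;-0.75 0 -4.7 0 -0.229 0;-0.75 0 -5.35 0 -0.262 0;-0.75 0 -5.35 0 -0.262 0",
)

```text
time_s: 12.92
eef_pos: [0.5425, -0.007, 0.0572]
ee_rot: [0.14, 0.684, 0.703, -0.136]
ft_force: [0.1, 0.5, -2.1]
grip_width: 0.0244
```

```bash
python3 - <<'E'
from h import *
s=ctrl.sense();print(s["ft_force"],s["wrist_torque"],s["joint_pos"],s["joint_vel"])
im,d=ctrl.camera("scene");a=cv2.resize(im[90:270,190:390],None,fx=3.3,fy=3.3,interpolation=cv2.INTER_CUBIC);cv2.imwrite("pics/s8.png",a[:,:,::-1])
im,d=ctrl.camera("wrist");cv2.imwrite("pics/wrist8.png",im[:,:,::-1]);X=cloud("wrist",d)
for v in (20,80,140,200,240): print(X[v,276].round(4))
E
```

```text
[ 0.05602604  0.52725835 -2.12581769] [0.30186222 0.02518934 0.00909519] [ 0.01596278  0.67561723  1.74392358 -0.5611551   0.80076405  0.40121713] [-0.01433661  0.00383993  0.00332431  0.00356549 -0.00367136 -0.0099213 ]
[0.5396 0.1212 0.1196]
[0.5398 0.1101 0.1192]
[0.5404 0.0763 0.0846]
[0.5409 0.0556 0.092 ]
[0.5413 0.0405 0.0978]
```

View pics/s8.png

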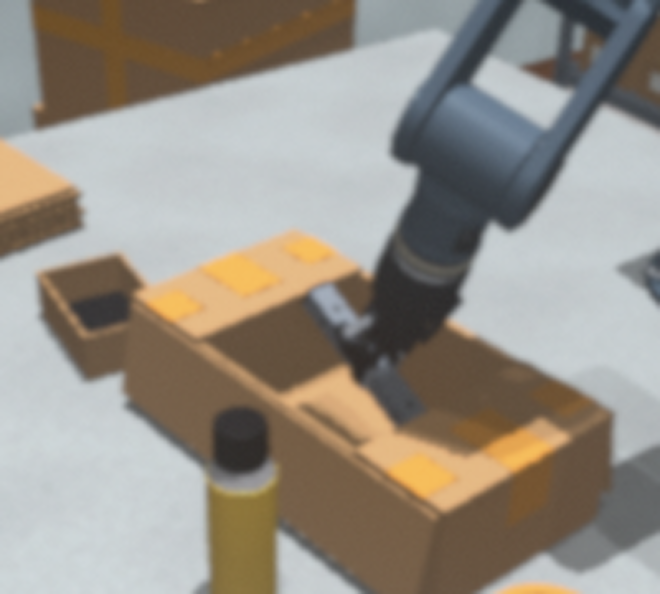

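View pics/wrist8.png

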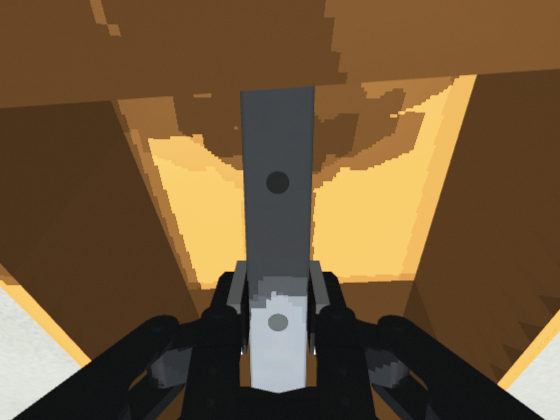

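>>> jog_arm(
  rows="-0.2 0 -0.8 0 -0.033 0;-0.4 0 -1.5 0 -0.065 0;-0.5 0 -2.2 0 -0.098 0;-0.6 0 -2.9 0 -0.131 0;-0.6 0 -2.9 0 -0.131 0;-0.6 0 -2.9 0 -0.131 0",
)

```text
time_s: 13.78
eef_pos: [0.5422, -0.0018, 0.0864]
ee_rot: [0.185, 0.674, 0.692, -0.181]
ft_force: [-0.3, 0.8, -2.8]
grip_width: 0.0239
```

```bash
python3 - <<'E'
from h import *
s=ctrl.sense();print(s["ft_force"],s["wrist_torque"],s["joint_pos"])
im,d=ctrl.camera("scene");a=cv2.resize(im[90:270,190:390],None,fx=3.3,fy=3.3,interpolation=cv2.INTER_CUBIC);cv2.imwrite("pics/s9.png",a[:,:,::-1])
im,d=ctrl.camera("wrist");cv2.imwrite("pics/wrist9.png",im[:,:,::-1]);X=cloud("wrist",d)
for v in (150,170,200,220,250): print(X[v,276].round(4))
im,d=ctrl.camera("top");X=cloud("top",d);np.savez("top9.npz",im=im,d=d);a=cv2.resize(im[180:320,180:390],None,fx=3.7,fy=3.7,interpolation=cv2.INTER_CUBIC);cv2.imwrite("pics/t9.png",a[:,:,::-1])
E
```

```text
[-0.27561177  0.81746046 -2.80890054] [0.37341587 0.02212684 0.0377123 ] [ 0.09733952  0.66757503  1.71355774 -0.67561781  0.92392002  0.53195225]
[0.5404 0.0809 0.1033]
[0.5405 0.074  0.1062]
[0.5407 0.0659 0.1134]
[0.5409 0.0585 0.1167]
[0.5411 0.0478 0.1229]
```

View pics/s9.png

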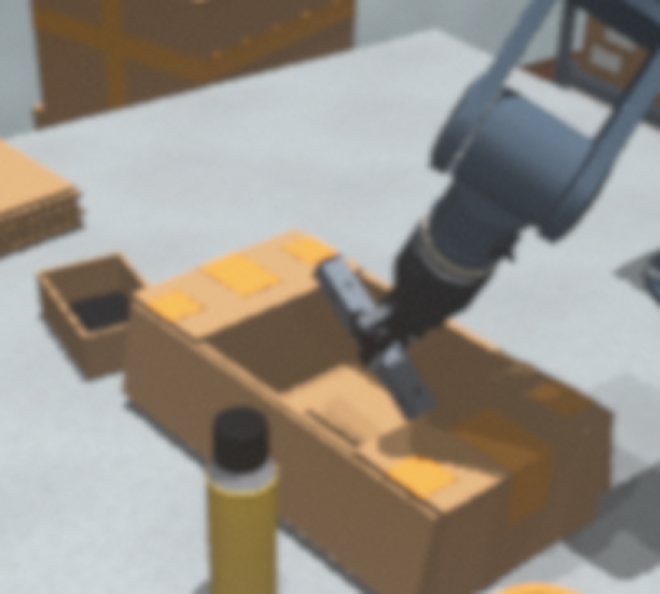

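View pics/t9.png

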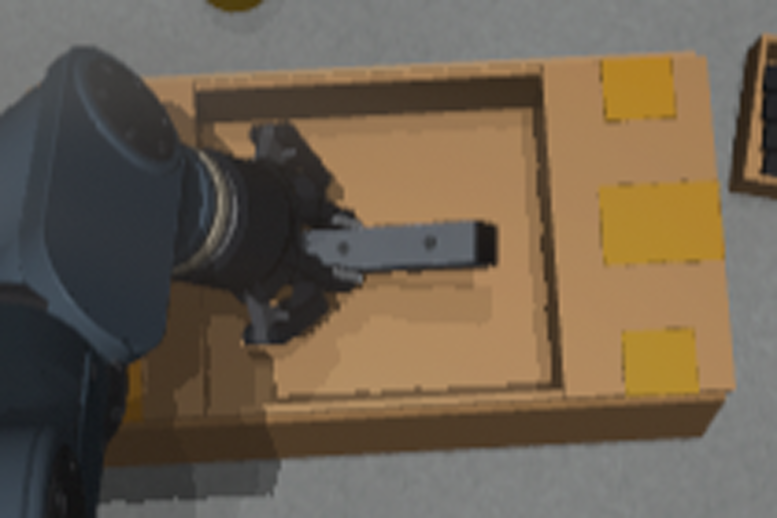

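View pics/wrist9.png

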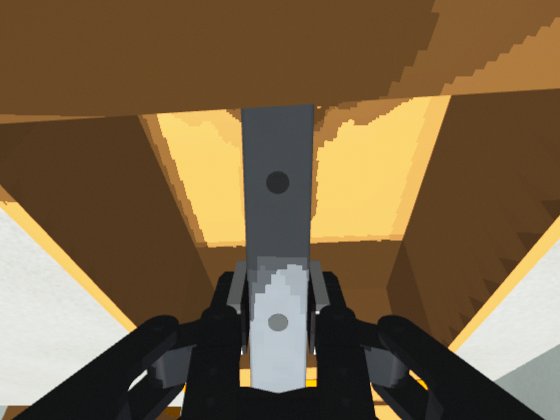

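>>> jog_arm(
  rows="-1 0 -0.2 0 0 0;-2.5 0 -0.2 0 0 0;-4 0 -0.2 0 0 0;-5.5 0 -0.2 0 0 0;-7 0 -0.2 0 0 0;-8.5 0 -0.2 0 0 0;-10 0 -0.2 0 0 0;-11.5 0 -0.2 0 0 0;-13 0 -0.2 0 0 0;-14.5 0 -0.2 0 0 0;-16 0 -0.2 0 0 0;-16 0 -0.2 0 0 0;-16 0 -0.2 0 0 0",
)

```text
time_s: 15.55
eef_pos: [0.5456, -0.1393, 0.1681]
ee_rot: [0.185, 0.674, 0.692, -0.181]
ft_force: [-0.4, 0.2, -3.1]
grip_width: 0.0236
```

```bash
python3 - <<'E'
from h import *
s=ctrl.sense();print(s["ft_force"],s["wrist_torque"],s["joint_pos"])
im,d=ctrl.camera("scene");a=cv2.resize(im[60:270,170:390],None,fx=2.8,fy=2.8,interpolation=cv2.INTER_CUBIC);cv2.imwrite("pics/s10.png",a[:,:,::-1])
im,d=ctrl.camera("wrist");cv2.imwrite("pics/wrist10.png",im[:,:,::-1]);X=cloud("wrist",d)
for v in (10,60,100,150,200,250): print(X[v,276].round(4))
E
```

```text
[-0.37895039  0.22685303 -3.12191706] [0.37139349 0.0284692  0.01124776] [-0.15742142  0.51727365  1.71235359 -0.663201    0.9248677   0.22888675]
[ 0.5428 -0.0183  0.1635]
[ 0.5431 -0.0312  0.1694]
[ 0.5434 -0.0414  0.1766]
[ 0.5438 -0.0562  0.1845]
[ 0.5441 -0.0719  0.194 ]
[ 0.5446 -0.0887  0.2047]
```

View pics/s10.png

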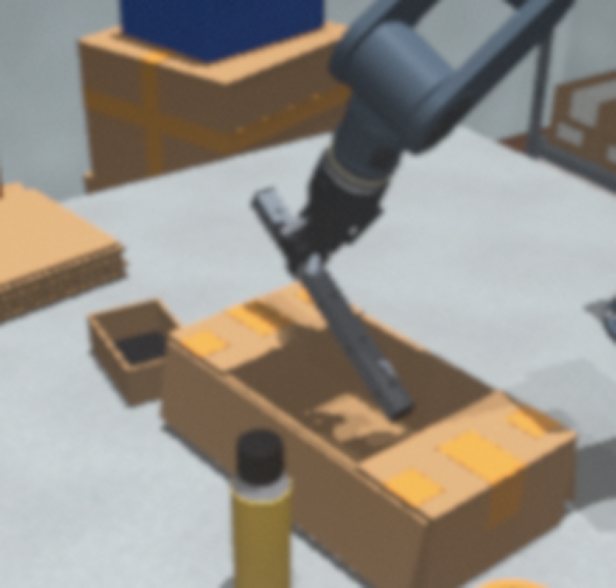

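View pics/wrist10.png

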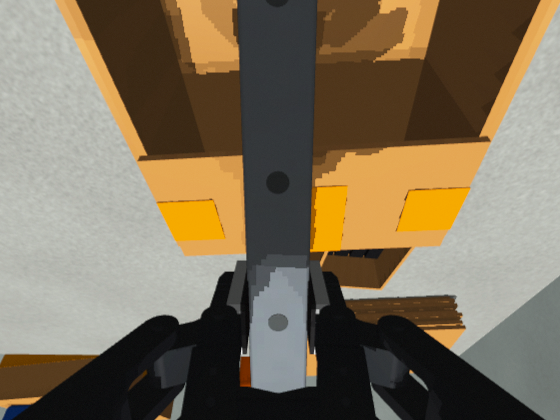

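>>> jog_arm(
  rows="-0.7 0 -1.2 0 0 0;-1.6 0 -2.8 0 0 0;-2.5 0 -4.3 0 0 0;-3.4 0 -5.9 0 0 0;-4.3 0 -7.4 0 0 0;-5.2 0 -9.0 0 0 0;-6.1 0 -10.5 0 0 0;-7 0 -12.1 0 0 0;-7 0 -12.1 0 0 0;-7 0 -12.1 0 0 0;-7 0 -12.1 0 0 0;-7 0 -12.1 0 0 0",
)

```text
time_s: 17.15
eef_pos: [0.5456, -0.1395, 0.3073]
ee_rot: [0.185, 0.674, 0.692, -0.181]
ft_force: [-0.8, -0.2, -2.6]
grip_width: 0.0241
```

```bash
python3 - <<'E'
from h import *
s=ctrl.sense();print(s["eef_pos"],s["ft_force"],s["wrist_torque"],s["joint_vel"],s["grip_width"])
im,d=ctrl.camera("scene");cv2.imwrite("pics/s11.png",im[:,:,::-1])
im,d=ctrl.camera("wrist");X=cloud("wrist",d)
for v in (10,100,200,250): print(X[v,276].round(4))
im,d=ctrl.camera("top");cv2.imwrite("pics/t11.png",im[:,:,::-1]);np.savez("top11.npz",im=im,d=d)
E
```

```text
[ 0.54556877 -0.13947723  0.30728857] [-0.81318987 -0.23632991 -2.62743584] [ 0.35118896 -0.00997084  0.00342163] [-0.0012468  -0.0028715  -0.00423169  0.0010046   0.00208036  0.0007778 ] 0.024119520977103154
[ 0.543  -0.0187  0.3034]
[ 0.5436 -0.0428  0.3149]
[ 0.5443 -0.0722  0.3339]
[ 0.5447 -0.0897  0.344 ]
```

View pics/s11.png

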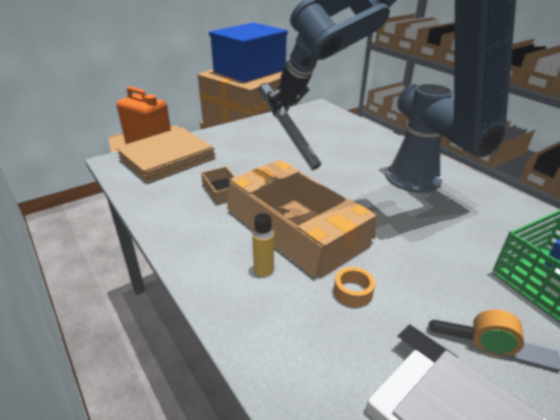

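View pics/t11.png

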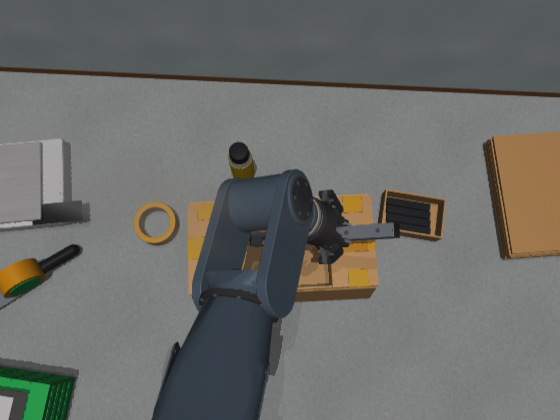

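```bash
python3 -c "
from station import ctrl
print(ctrl.hand_in())"
```

```text
the job is handed in; nothing more can be done
None
```

The strut is out of the carton, held still in the gripper at about a 30° slant, and the job is handed in. I saw no verdict.

- **Slide:** I gripped the strut about 5 cm from its middle, towards the -y end. I slid it about 29 mm towards the +y wall, where it stopped with about 12 N along the slide. The top view then showed its -y end about 19 mm clear of the -y flap edge.
- **Tilt and draw-out:** I tilted it to 30°, with about 27 mm spare under the +y flap edge. I then drew it 16 cm along its own line and raised it 14 cm. The outside force on the tool stayed within about 3 N in every reading taken during this.
- **Last checks:** The finger opening is 24 mm, the joint speeds are near zero, and the force reading is just the strut's weight. The lower end works out at about 0.24 m high, roughly 12 cm above the flaps. The spray can, tape roll and tray look unmoved in the images.

**Failed or disagreeing:**
- **First grasp:** It closed on nothing. The wrist depth showed the shut fingertips about 37 mm short of the reported TCP, so I went that much deeper and it held.
- **Tilt reading:** At 22.5° of tilt, one depth reading gave about 20°. The 30° reading agreed again, at 30.6°.

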